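# Start up the disc sander in the props workshop

## Robot

A 6-joint arm with a two-finger parallel gripper is mounted at the origin on the work surface. World frame = base frame: x ahead of the robot, y to its left, z up, the work surface at z = 0. Lengths are in mm, angles in rad, forces in N, time in s.
With the tool pointing down it reaches from about 275 to 750 mm from the base axis. Payload 10.2 kg.
Tool frame: the origin (TCP) lies midway between the tips of the shut fingers; the grasp point (between the pads) lies 19 mm behind it; z points along the fingers, y is the direction in which the jaws open and shut (so a half turn about z gives the same grasp; the last joint's range is limited). The gripper opens to 85 mm and grips with 20 to 120 N. Pads are 22 mm wide; open, the fingers measure 114 mm over their backs; the gripper's body (76 mm by 85 mm) begins 54 mm behind the grasp point. The pads swing forward as they close: fully open they stand 13 mm farther back than shut.
Start: joints at [1.077, 0.313, 1.498, -0, 1.331, -0.223], TCP at [140.451, 505.87, 231.294] pointing down, gripper open.
Joint ranges: [-2.94, 2.94], [-0.97, 2.17], [0.19, 2.56], [-1.23, 4.37], [0.02, 3.11], [-2.88, 2.88]. Speed limits (rad/s): [2.39, 2.39, 3.01, 3.14, 3.14, 3.14].

## Interface

Orientations are given as a unit quaternion [w, x, y, z].
In Python, from rig import sense, optics, ctrl gives the robot as it stands.
- The arm moves only by the tool play_rows, never from a script. Its argument "plan" is a list of rows, each a list of 7 numbers: the shift along the world's x, y, z in mm, then the turn, a rotation vector about the world's x, y, z in rad, then the opening, from -1 (shut) to 1 (fully open), so that 0 is half open. A call has 1 to 5 rows; each row shifts and turns the pose as measured when the row begins; what a row does not reach is not made up. A row lasts 1/12 s, in which the tool goes at most 41.7 mm and 7.16 degrees, less where a joint would pass 70% of its speed; a pose out of reach is approached as far as the arm can. A call is refused whole if a number of a shift passes 41.7 or a number of a turn 0.125, either way. A call with a gripper value outside its range is refused whole. The fingers move at their own pace and stop on an object; "grip_force" is the grip in N (left out, the last holds). Time passes only in rows, so rows that do not move let the fingers close. It gives the time, the measured TCP pose, the force and the opening at its end, in the units of the state.
- sense(): the state, without advancing time (a new reading comes with each control period).
- optics.capture(name): name is "side" or "top"; returns a dict with "img" (384x512x3 uint8, blue, green, red), "fx", "fy", "cx", "cy" (pixels), "world_to_cam" (4x4, takes a point from world to camera coordinates). Camera axes: x right, y up, looking along -z (the intrinsics and any distortion apply to the point x, -y, -z); pixel columns grow to the right and rows downward; lengths in mm; the calibration is good to about 2 mm. A picture is of the moment at which its call begins. There is no depth.
- ctrl.finish_job(): hands the job in, once; it reports no verdict.
The state is a dict: "time_s": time; "joints": joint angles; "dq": joint speeds; "tau": joint torques, N m; "eef_pos": TCP position; "ee_rot": TCP orientation; "force": force on the tool from outside, world axes, zero at the start; "wrist_torque": the same for the moment, N m; "grip_width": opening from 0.0 (shut) to 1.0 (fully open).
Only numpy, scipy, OpenCV 4.12 (cv2) and the standard library are available. Lean on these libraries where they do the work, as an engineer would, in place of code of your own. Each camera call takes 0.05 s, during which the arm holds its last target. There are 200 camera calls.

## Task

Start up the disc sander: push the wide main rocker of the power bar fully over to on (its raised half down), then press the round start key of the extractor's radio handset where it lies, without picking it up or pushing it about, and last push the small start button on the sander's switch box fully home, where it stays. Keep to that order, power, extraction, machine, and leave all other switches and buttons and everything else on the bench alone.

Things in the scene. Friction and masses are not known exactly. Their poses are not given: they have to be found in the camera images.
- power_bar: Aluminium power bar fixed flat to the bench, 90 (its x) x 340 (its y) x 48 mm high. Origin: centre of the underside; its -x side roughly faces the robot. On top: the large black main rocker, pivot at (0, 128, 49) mm; three round sockets 43 mm across at x = -16, y = 52, -30, -112 mm, the last filled by a white charger 42 x 40 mm, top at 84 mm; a small 18 x 16 mm rocker beside each, at x = 28 mm.
- main_rocker (a joint): Main rocker, 40 mm long (bar's x), 30 mm wide. 0 = off: its half on the bar's -x side stands up at 0.30 rad, outer edge 6 mm above the bar's top; 0.30 rad = on: that half is level with the bar's top and the other stands up. It stays where it is left; about 3 N on the raised half moves it.
- main_press (a point): Point on the face of the main rocker's raised (-x) half, 13 mm from the pivot line; push down here. Moves with the rocker; with the rocker off its axes are those of the power bar (z up), and it lies 4 mm above the level it reaches when on.
- outlet_rocker0 (a joint): Small outlet rocker at the bar's y = +52 mm; 0 = off, 0.30 = on. To be left as it is (off), as are the other two.
- outlet_rocker1 (a joint): Small outlet rocker at the bar's y = -30 mm, likewise.
- outlet_rocker2 (a joint): Small outlet rocker at the bar's y = -112 mm, likewise.
- handset: Radio handset of the dust extractor, loose, lying face up: black plastic, light metal face plate, 58 (x) x 130 (y) x 24 mm high, 0.2 kg; a stub aerial adds 27 mm at the +y end. Origin: centre of the underside. Round start key at (0, 30) mm, oblong stop key, 32 x 12 mm, at (0, -16) mm; both tops are 30 mm above the bench, 6 mm above the face plate.
- key_start_top (a point): Centre of the top of the handset's round start key, 22 mm across; pressed straight down; axes as the handset.
- key_start (a joint): Travel of the start key, m: 0 = out, 0.004 = fully pressed; springs back when released; 1.2 N starts it, 4.4 N presses it fully; it counts as pressed beyond 0.0025.
- key_stop_top (a point): Centre of the top of the handset's oblong stop key (leave alone).
- key_stop (a joint): Travel of the stop key, m: 0 = out, 0.004 = pressed.
- sander: Grey bench disc sander, fixed. Origin: centre of the base's underside; its front (-x) is turned to the robot. Base 300 (x) x 340 (y) x 45 mm high. Disc guard 172 mm across, axis at y = -65, top z = 231 mm; work table x -127 to -17, y -160 to 30, top z = 140 mm; motor behind. A dark switch box with two round buttons lies alone on the base's front left, x -150 to -10, y 75 to 155 mm.
- sander_start_top (a point): Centre of the top of the sander's start button: the small round one, at the front of the switch box, 24 mm across, standing 12 mm off its face, about 103 mm above the bench. Moves with the button. Its z is the button's axis, pointing out, leaning 0.26 rad from vertical to the sander's front. Pressed along -z; a push straight down also works.
- sander_start (a joint): Travel of the start button, m: 0 = out, 0.006 = in. Stays where it is pushed; about 3 N moves it.
- sander_stop_top (a point): Centre of the top of the mushroom stop button, 36 mm across, standing 22 mm off the switch box's face, 60 mm behind the start button (leave alone).
- sander_stop (a joint): Travel of the stop button, m: 0 = out, 0.005 = pressed.
- tape: Bystander: a tape measure in a black case, 80 x 36 x 61 mm high, standing on edge. Origin: centre of the underside.
- sandblock: Bystander: a cork sanding block, 65 x 120 x 26 mm high. Origin: centre of the underside.
- glue: Bystander: a closed white glue bottle, 64 mm across, 170 mm high. Origin: centre of the underside.
- paint_tin: Bystander: a closed paint tin, 90 mm across, 115 mm high. Origin: centre of the underside.
- finial: Bystander: a turned wooden finial, 72 mm across, 152 mm high, standing. Origin: centre of the underside.
- mug: Bystander: a white mug, 80 mm across, 92 mm high, handle to its +y. Origin: centre of the underside.
- goblet: Bystander: a brass stage goblet, 72 mm across, 140 mm high, standing. Origin: centre of the underside.
- mallet: Bystander: a wooden mallet lying flat, 60 mm high, 270 mm long along its x, its 60 x 120 mm head at +x. Origin: underside, 150 mm from the head's far face.
Things that resemble listed ones, but are neither listed nor needed, are in the scene too. Leave any blue look-alike of the handset alone.

How it is judged (in metres and radians):
On the way, in this order (a step that is already met when the one before it is completed fails the run):
1. the main rocker is switched on (value of joint main_rocker above 0.24 rad), for 0.05 s.
2. the handset's start key is pressed (value of joint key_start above 0.0025 m), for 0.05 s.
3. the sander's start button is in (value of joint sander_start above 0.0045 m), for 0.1 s.
At the end, for the whole second after the job is handed in: Main rocker on (over 0.24 rad), sander start button in (over 4.5 mm), handset start key out (under 1 mm), outlet rockers off, stop key and stop button out; handset flat on the bench within 30 mm of its start, bystanders upright within 30 mm of theirs (value of joint main_rocker above 0.24 rad and value of joint sander_start above 0.0045 m and value of joint key_start below 0.001 m and value of joint each of outlet_rocker0, outlet_rocker1, outlet_rocker2 below 0.15 rad and value of joint each of key_stop, sander_stop below 0.0025 m and distance of each of handset, tape, sandblock, glue, paint_tin, finial, mug, goblet, mallet from where it was at the start of the episode below 0.03 m and height (world z) of handset below 0.012 m and angle between handset's own z axis and vertical below 0.2 rad and angle between each of tape, sandblock, glue, paint_tin, finial, mug, goblet, mallet's own z axis and vertical below 0.3 rad); the robot touches nothing.
It fails at once if the start key is pressed before the bar is on (value of joint key_start above 0.0025 m and value of joint main_rocker below 0.15 rad).
It fails at once if the sander's start button is pushed in before the bar is on (value of joint sander_start above 0.003 m and value of joint main_rocker below 0.15 rad).
It fails at once if another rocker, the stop key or the stop button is pressed (not (value of joint each of outlet_rocker0, outlet_rocker1, outlet_rocker2 below 0.15 rad and value of joint each of key_stop, sander_stop below 0.0025 m)).
It fails at once if the handset is lifted, tipped or pushed more than 30 mm (not (distance of handset from where it was at the start of the episode below 0.03 m and height (world z) of handset below 0.012 m and angle between handset's own z axis and vertical below 0.2 rad)).
It fails at once if a bystander is pushed more than 30 mm or tipped (not (distance of each of tape, sandblock, glue, paint_tin, finial, mug, goblet, mallet from where it was at the start of the episode below 0.03 m and angle between each of tape, sandblock, glue, paint_tin, finial, mug, goblet, mallet's own z axis and vertical below 0.3 rad)).
It also fails if it takes over 51 s, if anything falls off the work surface, if the arm or the gripper's body presses on something with over 40 N, if the wrist force passes 120 N, or if a joint passes its speed limit or range.

## Working session

There is one attempt and no reset: what is moved stays moved. The work goes in short steps, Python scripts to look and compute and a tool call to move; the robot and the scene stay as the last step left them, time stands still between calls to the robot, and variables do not carry over. Pictures are saved under pics/ and viewed, about 8 in all and at most 12, crops included, and the job is handed in when it is done.

Besides the shell and the picture viewer there is one more tool, called after "Request:" in YAML: its name, and indented under it one key for each argument. play_rows: Moves the arm, as the interface text tells. Its arguments: {"type":"object","properties":{"plan":{"type":"array"},"grip_force":{"type":"number"}},"required":["plan"]}

```bash
mkdir -p pics
cat > h.py <<'E'
import numpy as np, cv2
from rig import sense, optics, ctrl
def cap(n,f=None):
    c=optics.capture(n)
    if f: cv2.imwrite('pics/'+f,c['img'])
    return c
def proj(c,p):
    q=c['world_to_cam']@np.append(p,1.); return np.array([c['cx']+c['fx']*q[0]/-q[2], c['cy']+c['fy']*(-q[1])/-q[2]])
def unproj(c,u,v,z):
    W=np.linalg.inv(c['world_to_cam']); d=W[:3,:3]@np.array([(u-c['cx'])/c['fx'],-(v-c['cy'])/c['fy'],-1]); o=W[:3,3]
    return o+d*(z-o[2])/d[2]
E
python3 - <<'E'
from h import *
for n in('top','side'):
    c=cap(n); cv2.imwrite(f'pics/{n}0.png',cv2.resize(c['img'],(800,600),interpolation=cv2.INTER_CUBIC)); print(n,[k for k in c], c['fx'],c['fy'],c['cx'],c['cy'],c['world_to_cam'].round(3), np.linalg.inv(c['world_to_cam'])[:3,3])
print(sense())
E
```

```text
top ['img', 'fx', 'fy', 'cx', 'cy', 'world_to_cam'] 380.0513510348712 380.0513510348712 253.69052940148512 192.81223993839447 [[-9.000000e-03 -1.000000e+00  1.500000e-02 -1.586100e+01]
 [ 9.930000e-01 -7.000000e-03  1.210000e-01 -5.611870e+02]
 [-1.210000e-01  1.600000e-02  9.930000e-01 -1.527241e+03]
 [ 0.000000e+00  0.000000e+00  0.000000e+00  1.000000e+00]] [ 372.26115463    5.12435895 1583.99573838]
side ['img', 'fx', 'fy', 'cx', 'cy', 'world_to_cam'] 410.4648835551796 410.4648835551796 250.27577777149634 194.48327868004307 [[ 8.64000e-01 -5.03000e-01  4.00000e-03 -4.69070e+02]
 [ 2.99000e-01  5.20000e-01  8.00000e-01 -2.18417e+02]
 [-4.05000e-01 -6.90000e-01  6.00000e-01 -1.38093e+03]
 [ 0.00000e+00  0.00000e+00  0.00000e+00  1.00000e+00]] [  -87.94882653 -1075.51081026  1005.1081394 ]
{'time_s': 0.1, 'joints': array([ 1.07657178e+00,  3.13393736e-01,  1.49833360e+00, -5.47487855e-07,
        1.33101074e+00, -2.23362439e-01]), 'dq': array([-0.0008484 , -0.00047411, -0.00310183,  0.00033495,  0.00153381,
       -0.00118381]), 'tau': array([ 2.37209650e-03, -4.12897003e+01, -2.60141999e+01, -1.81424957e-04,
        3.06604386e-03, -1.08574773e-05]), 'eef_pos': array([140.35495993, 505.66025468, 230.80282068]), 'ee_rot': array([-2.00855132e-04,  1.35017342e-01,  9.90843070e-01, -5.36333674e-04]), 'force': array([ 0.68353342, -0.49082903,  0.12221272]), 'wrist_torque': array([ 0.03638288, -0.01122681,  0.00168493]), 'grip_width': 1.0001685800708227}
```

View pics/top0.png

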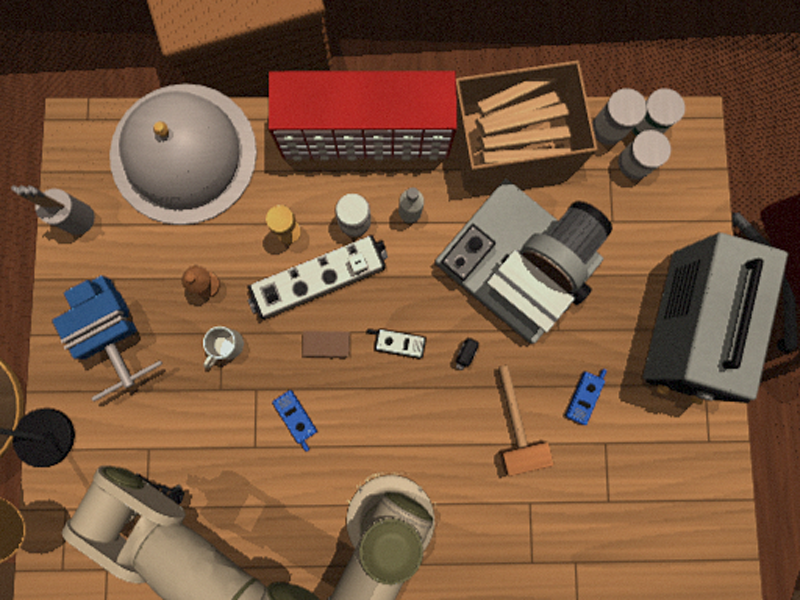

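View pics/side0.png

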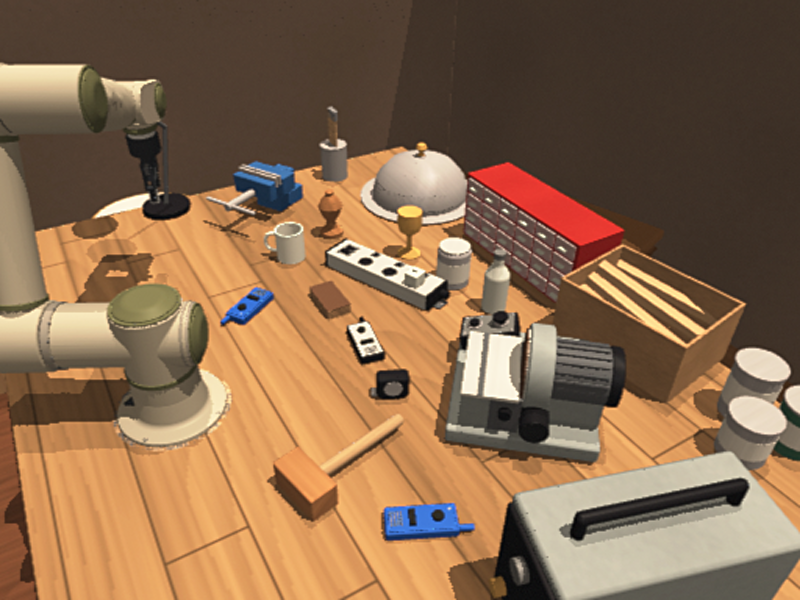

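The top view shows the bar at about (318,277), the white handset at about (400,343) with its start key left, and the switch box at about (467,250), in the 800-pixel picture. I'll crop closer.

Run:
```python
from h import *
c=cap('top'); s=5
cv2.imwrite('pics/top1.png',cv2.resize(c['img'][130:240,155:315],None,fx=s,fy=s,interpolation=cv2.INTER_CUBIC))
c=cap('side')
cv2.imwrite('pics/side1.png',cv2.resize(c['img'][145:255,200:360],None,fx=s,fy=s,interpolation=cv2.INTER_CUBIC))
```

```text
(no output)
```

View pics/top1.png

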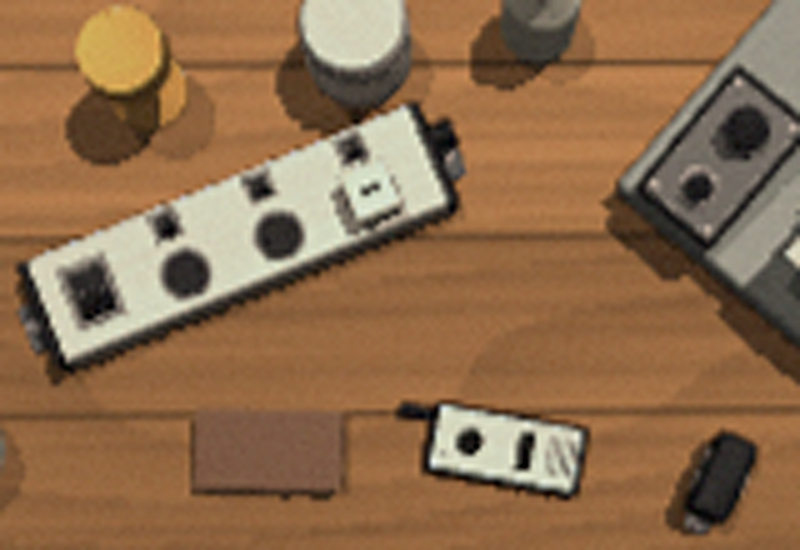

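View pics/side1.png

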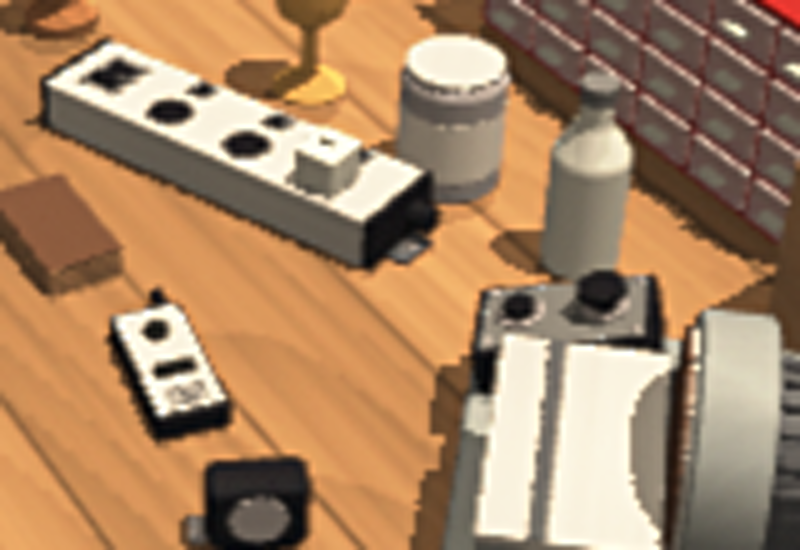

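Run:
```python
from h import *
from scipy.optimize import least_squares
t=cap('top');s=cap('side')
T=lambda u,v,z:unproj(t,155+u/5-.4,130+v/5-.4,z)
S=lambda u,v,z:unproj(s,200+u/5-.4,145+v/5-.4,z)
for n,a,b,z in [('rocker',(91,292),(117,74),49),('sock0',(185,273),(170,111),46),('sock1',(279,234),(247,144),46),('key',(469,441),(155,330),30),('stop',(525,451),(175,366),30),('sst',(697,187),(519,306),103),('mush',(745,131),(603,291),128)]:
    f=lambda p:np.r_[proj(t,p)-[155+a[0]/5-.4,130+a[1]/5-.4],proj(s,p)-[200+b[0]/5-.4,145+b[1]/5-.4]]
    r=least_squares(f,T(*a,z)); print(n,T(*a,z).round(1),S(*b,z).round(1),'tri',r.x.round(1),abs(r.fun).max().round(2))
for c in [(25,262),(415,108),(452,207),(68,362)]: print('corner',T(*c,48).round(1))
```

```text
rocker [581.4 308.1  49. ] [582.1 305.8  49. ] tri [582.2 308.1  47.6] 0.2
sock0 [596.9 232.5  46. ] [596.3 234.5  46. ] tri [596.1 232.6  47.2] 0.16
sock1 [628.6 156.1  46. ] [628.2 158.   46. ] tri [627.8 156.3  47.2] 0.14
key [458.9   1.9  30. ] [454.6  -3.8  30. ] tri [458.5   2.3  24.2] 0.17
stop [450.3 -43.7  30. ] [447.7 -48.3  30. ] tri [450.3 -43.8  25.7] 0.06
sst [ 654.6 -180.2  103. ] [ 649.8 -188.6  103. ] tri [ 656.  -181.2   95.5] 0.0
mush [ 694.1 -215.8  128. ] [ 690.  -228.6  128. ] tri [ 697.9 -218.2  117.5] 0.37
corner [606.5 362.3  48. ]
corner [732.7  44.4  48. ]
corner [649.7  14.5  48. ]
corner [524.5 325.9  48. ]
```

Pressing with shut fingers. The bar's y axis is at about 112°, and I'm turning the tool to match. First target is above main_press, about (569,302).

Request:
play_rows:
  plan:
    - [36, -17, 0, 0, 0, 0.11, -1]
    - [36, -17, 0, 0, 0, 0.11, -1]
    - [36, -17, 0, 0, 0, 0.11, -1]
    - [36, -17, 0, 0, 0, 0.11, -1]
    - [36, -17, 0, 0, 0, 0.11, -1]
  grip_force: 40

```text
time_s: 0.72
eef_pos: [313.4, 423.0, 231.2]
ee_rot: [-0.001, -0.143, 0.99, 0.0]
force: [0.4, 0.1, -0.6]
grip_width: 0.299
```

Request:
play_rows:
  plan:
    - [36, -17, 0, 0, 0, 0.1, -1]
    - [36, -17, 0, 0, 0, 0, -1]
    - [36, -17, 0, 0, 0, 0, -1]
    - [36, -17, 0, 0, 0, 0, -1]
    - [36, -17, 0, 0, 0, 0, -1]

```text
time_s: 1.13
eef_pos: [500.9, 332.1, 231.4]
ee_rot: [-0.001, -0.199, 0.98, 0.0]
force: [0.6, 0.2, 0.5]
grip_width: 0.002
```

Request:
play_rows:
  plan:
    - [34, -15, -20, 0, 0, 0, -1]
    - [32, -14, -25, 0, 0, 0, -1]
    - [0, 0, -35, 0, 0, 0, -1]
    - [0, 0, -35, 0, 0, 0, -1]
    - [0, 0, -25, 0, 0, 0, -1]

```text
time_s: 1.55
eef_pos: [575.6, 297.0, 93.3]
ee_rot: [0.007, -0.194, 0.981, 0.001]
force: [-0.4, 0.3, 0.0]
grip_width: 0.002
```

Run:
```python
from h import *
p=sense()['eef_pos'];print(p,sense()['force'])
ims=[]
for n in('top','side'):
    c=cap(n);print(n,proj(c,p).round(1)); u,v=proj(c,[569,302,52]).astype(int); print(u,v)
    ims.append(cv2.resize(c['img'][v-35:v+35,u-28:u+28],None,fx=7,fy=7,interpolation=cv2.INTER_CUBIC))
cv2.imwrite('pics/r1.png',np.hstack(ims))
```

```text
[575.56251126 296.99757969  93.34305814] [-0.38524598  0.25812121  0.02387364]
top [173.4 187.9]
174 190
side [222.2 151.9]
220 160
```

View pics/r1.png

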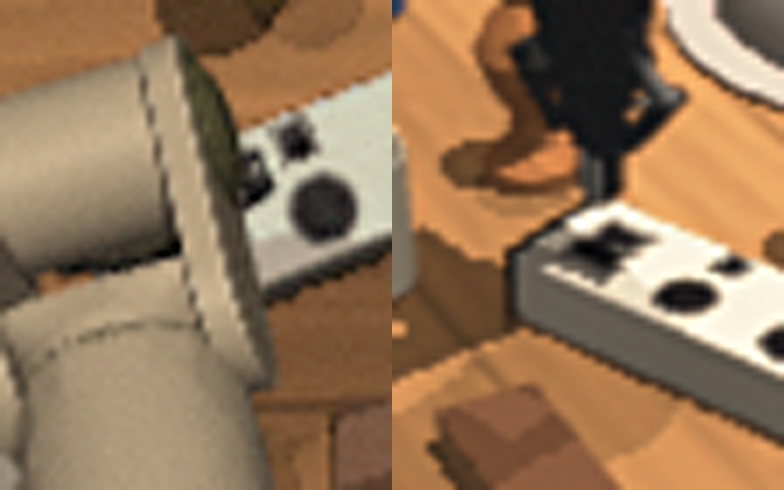

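The side picture shows the finger tip at about (222,154), matching the projected TCP. The rocker lies directly below. I'll correct xy and press.

Request:
play_rows:
  plan:
    - [-6, 5, -15, 0, 0, 0, -1]
    - [-2, 1, -14, 0, 0, 0, -1]
    - [0, 0, 0, 0, 0, 0, -1]

```text
time_s: 1.9
eef_pos: [567.0, 304.2, 66.7]
ee_rot: [0.006, -0.194, 0.981, 0.001]
force: [-0.8, -0.9, -0.4]
grip_width: 0.002
```

Request:
play_rows:
  plan:
    - [2, -2, -8, 0, 0, 0, -1]
    - [0, 0, -4, 0, 0, 0, -1]
    - [0, 0, -3, 0, 0, 0, -1]
    - [0, 0, -2, 0, 0, 0, -1]

```text
time_s: 2.23
eef_pos: [572.0, 303.3, 55.4]
ee_rot: [0.011, -0.195, 0.981, 0.001]
force: [-1.4, -0.4, 0.4]
grip_width: -0.0
```

Request:
play_rows:
  plan:
    - [0, 0, -2, 0, 0, 0, -1]
    - [0, 0, -2, 0, 0, 0, -1]

```text
time_s: 2.4
eef_pos: [572.6, 303.4, 52.4]
ee_rot: [0.011, -0.195, 0.981, 0.001]
force: [-0.9, 0.4, 2.5]
grip_width: -0.002
```

Request:
play_rows:
  plan:
    - [-3, -1, -1, 0, 0, 0, -1]
    - [0, 0, -2, 0, 0, 0, -1]
    - [0, 0, -2, 0, 0, 0, -1]

```text
time_s: 2.65
eef_pos: [570.2, 302.5, 48.8]
ee_rot: [0.013, -0.195, 0.981, 0.001]
force: [-6.7, -2.0, 21.8]
grip_width: -0.0
```

Request:
play_rows:
  plan:
    - [0, 0, -1, 0, 0, 0, -1]
    - [0, 0, 0, 0, 0, 0, -1]
    - [0, 0, 20, 0, 0, 0, -1]
    - [0, 0, 35, 0, 0, 0, -1]
    - [0, 0, 35, 0, 0, 0, -1]

```text
time_s: 3.07
eef_pos: [565.7, 301.0, 133.3]
ee_rot: [0.005, -0.195, 0.981, 0.0]
force: [0.4, -0.1, 1.1]
grip_width: -0.003
```

Request:
play_rows:
  plan:
    - [-20, -35, 10, 0, 0, 0, -1]
    - [-20, -35, 0, 0, 0, 0, -1]
    - [-20, -35, 0, 0, 0, 0, -1]
    - [-15, -36, 0, 0, 0, 0, -1]
    - [-10, -38, 0, 0, 0, 0, -1]

```text
time_s: 3.48
eef_pos: [481.1, 123.4, 151.1]
ee_rot: [0.014, -0.199, 0.98, 0.001]
force: [0.8, -1.0, 0.5]
grip_width: 0.001
```

Run:
```python
from h import *
s=sense();print(s['time_s'],s['eef_pos'],s['force'])
ims=[]
for n in('top','side'):
    c=cap(n); u,v=proj(c,[580,305,49]).round().astype(int)
    ims.append(cv2.resize(c['img'][v-22:v+22,u-28:u+28],None,fx=7,fy=7,interpolation=cv2.INTER_CUBIC))
cv2.imwrite('pics/r2.png',np.hstack(ims))
```

```text
3.4833 [481.10555581 123.37009898 151.14557547] [ 0.78115388 -0.96970673  0.53574754]
```

View pics/r2.png

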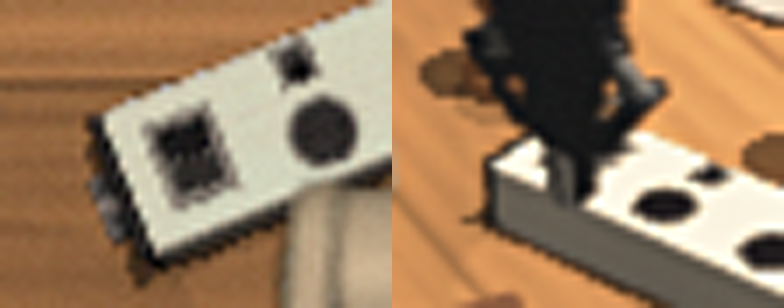

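The top crop shows the rocker's dark part moved to the far half. The side view is blocked by the gripper, so I'll look again from above the handset.

Request:
play_rows:
  plan:
    - [-8, -36, 0, 0, 0, 0, -1]
    - [-7, -36, 0, 0, 0, 0, -1]
    - [-6, -34, -20, 0, 0, 0, -1]
    - [-2, -14, -35, 0, 0, 0, -1]
    - [0, 0, -20, 0, 0, 0, -1]

```text
time_s: 4.0
eef_pos: [460.2, -3.4, 78.3]
ee_rot: [0.02, -0.198, 0.98, -0.002]
force: [-0.5, 1.1, -1.5]
grip_width: -0.001
```

Run:
```python
from h import *
s=sense();p=s['eef_pos'];print(s['time_s'],p,s['force'])
c=cap('side'); print('tcp',proj(c,p))
A=cv2.resize(c['img'][150:170,206:246],None,fx=10,fy=10,interpolation=cv2.INTER_CUBIC)
o=cv2.resize(cv2.imread('pics/side1.png'),None,fx=.2,fy=.2,interpolation=cv2.INTER_AREA)
B=cv2.resize(o[5:25,6:46],None,fx=10,fy=10,interpolation=cv2.INTER_CUBIC)
C=cv2.resize(c['img'][180:240,190:270],None,fx=10*.5*2/1,fy=10*.5,interpolation=cv2.INTER_CUBIC)
C=cv2.resize(c['img'][180:240,190:290],None,fx=8,fy=8,interpolation=cv2.INTER_CUBIC)[:390,:800]
cv2.imwrite('pics/r3.png',np.vstack([np.hstack([B,A]),C]))
```

```text
4.0 [460.2368069   -3.44883968  78.27318385] [-0.49177274  1.10397895 -1.45282967]
tcp [231.56678657 199.92793523]
```

View pics/r3.png

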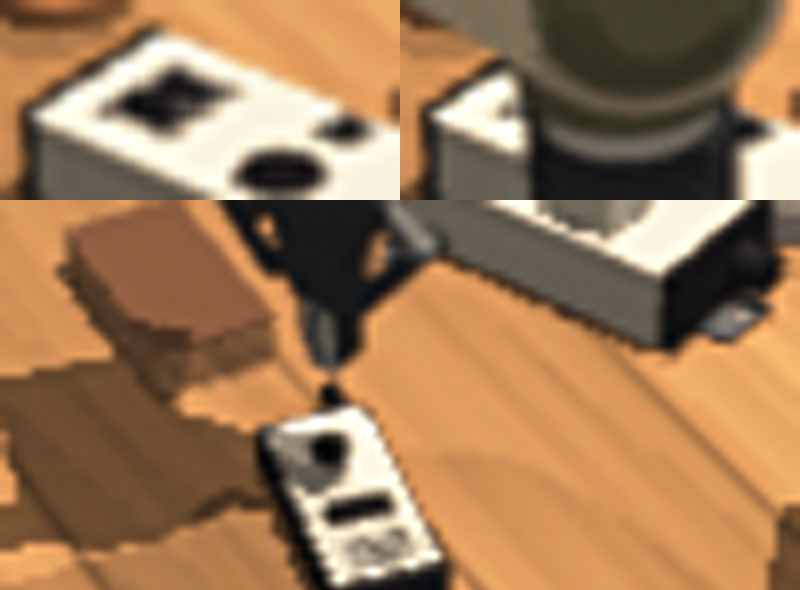

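The finger tip is at about (231,200) as projected, just above the start key (about (231,211) in the full frame). The rocker is still hidden, but the tip bottomed at z = 48.8 with 22 N, at the bar's level, so it must be over. Next is the key.

Request:
play_rows:
  plan:
    - [-2, 4, -20, 0, 0, 0, -1]
    - [0, 0, -15, 0, 0, 0, -1]
    - [0, 0, 0, 0, 0, 0, -1]

```text
time_s: 4.3
eef_pos: [457.5, 2.6, 39.6]
ee_rot: [0.017, -0.197, 0.98, 0.0]
force: [-0.5, 0.6, 0.6]
grip_width: 0.002
```

Request:
play_rows:
  plan:
    - [0, 0, -5, 0, 0, 0, -1]
    - [0, 0, -3, 0, 0, 0, -1]
    - [0, 0, -2, 0, 0, 0, -1]
    - [0, 0, -1, 0, 0, 0, -1]

```text
time_s: 4.63
eef_pos: [459.6, 3.8, 30.6]
ee_rot: [0.019, -0.199, 0.98, -0.001]
force: [-0.5, -0.5, 0.7]
grip_width: 0.004
```

Request:
play_rows:
  plan:
    - [-1, -2, -1, 0, 0, 0, -1]
    - [0, 0, -1, 0, 0, 0, -1]
    - [0, 0, -1, 0, 0, 0, -1]

```text
time_s: 4.88
eef_pos: [459.2, 1.7, 28.8]
ee_rot: [0.02, -0.199, 0.98, -0.001]
force: [-0.8, 0.3, 2.2]
grip_width: 0.002
```

Request:
play_rows:
  plan:
    - [0, 0, -1.5, 0, 0, 0, -1]
    - [0, 0, -1.5, 0, 0, 0, -1]
    - [0, 0, -1, 0, 0, 0, -1]

```text
time_s: 5.13
eef_pos: [459.3, 1.7, 25.7]
ee_rot: [0.02, -0.199, 0.98, -0.001]
force: [-8.1, 0.8, 24.9]
grip_width: -0.001
```

The key is pressed well beyond its 4.4 N. I'll hold it briefly, lift, and swing towards the sander at a safe height (glue and guard are tall).

Request:
play_rows:
  plan:
    - [0, 0, 0, 0, 0, 0, -1]
    - [0, 0, 12, 0, 0, 0, -1]
    - [0, 0, 40, 0, 0, 0, -1]
    - [0, 0, 40, 0, 0, 0, -1]
    - [0, 0, 40, 0, 0, 0, -1]

```text
time_s: 5.55
eef_pos: [454.8, 2.5, 155.8]
ee_rot: [0.013, -0.198, 0.98, 0.002]
force: [0.7, 0.0, -0.6]
grip_width: 0.002
```

Request:
play_rows:
  plan:
    - [26, -26, 15, 0, 0, 0, -1]
    - [28, -27, 10, 0, 0, 0, -1]
    - [28, -27, 0, 0, 0, 0, -1]
    - [28, -27, 0, 0, 0, 0, -1]
    - [28, -27, 0, 0, 0, 0, -1]

```text
time_s: 5.97
eef_pos: [597.6, -133.6, 193.9]
ee_rot: [0.021, -0.202, 0.979, -0.003]
force: [-0.7, 0.1, -0.0]
grip_width: 0.004
```

Run:
```python
from h import *
s=sense();p=s['eef_pos'];print(s['time_s'],p,s['force'])
c=cap('side');t=cap('top')
A=cv2.resize(c['img'][150:170,206:246],None,fx=10,fy=10,interpolation=cv2.INTER_CUBIC)
B=cv2.resize(t['img'][175:200,158:188],None,fx=8,fy=8,interpolation=cv2.INTER_CUBIC)
C=cv2.resize(t['img'][205:235,235:275],None,fx=6,fy=6,interpolation=cv2.INTER_CUBIC)
D=cv2.resize(c['img'][185:235,285:345],None,fx=6,fy=6,interpolation=cv2.INTER_CUBIC)
I=np.zeros((520,800,3),np.uint8)
I[:200,:400]=A;I[:200,400:640]=B;I[210:390,:240]=C;I[210:510,400:760]=D
cv2.imwrite('pics/r4.png',I)
```

```text
5.9667 [ 597.56049443 -133.58247661  193.90158354] [-0.69250875  0.07939803 -0.01412211]
```

View pics/r4.png

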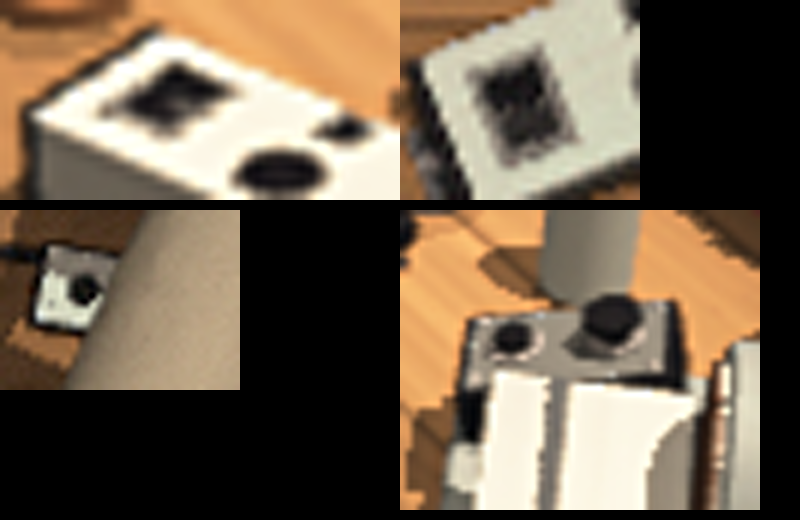

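The rocker's dark shading is now on the far half (on) in both views. The handset key is still at top-view pixel (249,218), so the handset has not moved. The sander start button is at side pixel (304,206), which matches. I'll turn the jaw axis across the line between the two buttons to keep clear of the mushroom.

Request:
play_rows:
  plan:
    - [11, -10, 0, 0, 0, -0.12, -1]
    - [11, -10, 0, 0, 0, -0.12, -1]
    - [11, -10, 0, 0, 0, -0.12, -1]
    - [11, -10, 0, 0, 0, -0.12, -1]
    - [11, -10, 0, 0, 0, -0.12, -1]

```text
time_s: 6.48
eef_pos: [654.0, -186.4, 189.2]
ee_rot: [0.018, 0.108, 0.994, -0.007]
force: [0.3, 0.2, -0.3]
grip_width: -0.003
```

Request:
play_rows:
  plan:
    - [0, 0, 0, 0, 0, -0.12, -1]
    - [0, 0, 0, 0, 0, -0.12, -1]
    - [0, 0, 0, 0, 0, -0.12, -1]
    - [0, 0, 0, 0, 0, -0.12, -1]
    - [0, 0, 0, 0, 0, 0, -1]

```text
time_s: 6.9
eef_pos: [654.1, -186.6, 186.0]
ee_rot: [0.014, 0.353, 0.935, -0.011]
force: [-0.5, 0.3, 0.3]
grip_width: -0.002
```

Request:
play_rows:
  plan:
    - [-1, 3, -25, 0, 0, 0, -1]
    - [0, 0, -25, 0, 0, 0, -1]
    - [0, 0, -15, 0, 0, 0, -1]
    - [0, 0, 0, 0, 0, 0, -1]

```text
time_s: 7.23
eef_pos: [652.7, -182.3, 119.6]
ee_rot: [0.015, 0.346, 0.938, -0.011]
force: [1.4, 0.1, -0.5]
grip_width: 0.001
```

Run:
```python
from h import *
s=sense();p=s['eef_pos'];print(s['time_s'],p,s['force'])
c=cap('side');print(proj(c,p),proj(c,[653,-183,103]))
cv2.imwrite('pics/r5.png',cv2.resize(c['img'][170:230,275:355],None,fx=8,fy=8,interpolation=cv2.INTER_CUBIC))
```

```text
7.2333 [ 652.67709827 -182.25385912  119.58538525] [ 1.38212955  0.10649983 -0.51117303]
[303.3755169 200.8992922] [303.19125838 204.6778447 ]
```

View pics/r5.png

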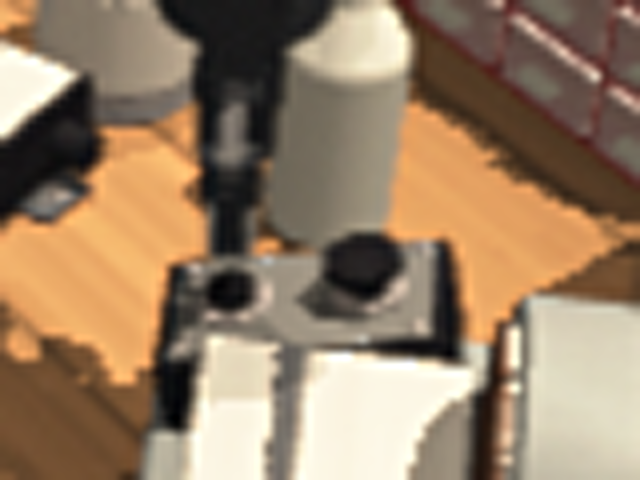

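The tip is at crop (230,250), right above the start button at (232,290) and clear of the mushroom at (362,265). Descending.

Request:
play_rows:
  plan:
    - [0, 0, -6, 0, 0, 0, -1]
    - [0, 0, -4, 0, 0, 0, -1]
    - [0, 0, -3, 0, 0, 0, -1]
    - [0, 0, -2, 0, 0, 0, -1]

```text
time_s: 7.62
eef_pos: [654.6, -182.9, 109.3]
ee_rot: [0.019, 0.343, 0.939, -0.012]
force: [-0.4, -0.7, -0.1]
grip_width: 0.001
```

Request:
play_rows:
  plan:
    - [0, 0, -2, 0, 0, 0, -1]
    - [0, 0, -2, 0, 0, 0, -1]

```text
time_s: 7.78
eef_pos: [654.9, -183.1, 105.8]
ee_rot: [0.02, 0.343, 0.939, -0.012]
force: [-0.7, -0.2, 0.9]
grip_width: 0.0
```

Request:
play_rows:
  plan:
    - [-1, 0, -2, 0, 0, 0, -1]
    - [0, 0, -2, 0, 0, 0, -1]
    - [0, 0, -2, 0, 0, 0, -1]

```text
time_s: 8.03
eef_pos: [654.5, -183.5, 100.7]
ee_rot: [0.021, 0.343, 0.939, -0.012]
force: [0.5, -0.3, 3.5]
grip_width: -0.001
```

Request:
play_rows:
  plan:
    - [0, 0, -1.5, 0, 0, 0, -1]
    - [0, 0, -1.5, 0, 0, 0, -1]

```text
time_s: 8.2
eef_pos: [655.0, -184.0, 98.4]
ee_rot: [0.023, 0.343, 0.939, -0.012]
force: [-0.3, -0.5, 2.7]
grip_width: 0.002
```

Request:
play_rows:
  plan:
    - [-1, 1, -1.5, 0, 0, 0, -1]
    - [0, 0, -1.5, 0, 0, 0, -1]

```text
time_s: 8.37
eef_pos: [654.6, -183.5, 96.6]
ee_rot: [0.024, 0.343, 0.939, -0.013]
force: [-5.8, 3.5, 15.5]
grip_width: 0.004
```

Request:
play_rows:
  plan:
    - [0, 0, -1.5, 0, 0, 0, -1]
    - [0, 0, -0.5, 0, 0, 0, -1]

```text
time_s: 8.53
eef_pos: [654.5, -183.3, 97.0]
ee_rot: [0.025, 0.343, 0.939, -0.013]
force: [-1.0, 0.7, 3.9]
grip_width: 0.004
```

Request:
play_rows:
  plan:
    - [0, 0, -2.5, 0, 0, 0, -1]
    - [0, 0, -2.5, 0, 0, 0, -1]

```text
time_s: 8.7
eef_pos: [654.7, -183.5, 96.3]
ee_rot: [0.026, 0.343, 0.939, -0.013]
force: [-10.2, 3.8, 22.0]
grip_width: -0.001
```

Request:
play_rows:
  plan:
    - [0, 0, 5, 0, 0, 0, -1]
    - [0, 0, 20, 0, 0, 0, -1]
    - [0, 0, 40, 0, 0, 0, -1]
    - [0, 0, 40, 0, 0, 0, -1]
    - [-15, 15, 30, 0, 0, 0, -1]

```text
time_s: 9.12
eef_pos: [635.3, -167.2, 225.6]
ee_rot: [0.016, 0.344, 0.939, -0.012]
force: [-0.1, -0.0, 0.3]
grip_width: -0.001
```

Request:
play_rows:
  plan:
    - [-25, 25, 0, 0, 0, 0, -1]
    - [-25, 25, 0, 0, 0, 0, -1]
    - [-25, 25, 0, 0, 0, 0, -1]
    - [-20, 20, 0, 0, 0, 0, -1]
    - [0, 0, 0, 0, 0, 0, -1]

```text
time_s: 9.53
eef_pos: [535.1, -67.3, 231.2]
ee_rot: [0.02, 0.344, 0.939, -0.012]
force: [-0.2, 0.0, 0.7]
grip_width: -0.003
```

Run:
```python
from h import *
s=sense();p=s['eef_pos'];print(s['time_s'],p,s['force'])
c=cap('side');t=cap('top')
o=cv2.imread('pics/side1.png')[100:350,400:700]
I=np.zeros((600,800,3),np.uint8)
I[:250,:300]=o
I[:250,320:620]=cv2.resize(c['img'][165:215,280:340],None,fx=5,fy=5,interpolation=cv2.INTER_CUBIC)
b=t['img'][140:240,120:320]
I[260:600,:680]=cv2.resize(b,(680,340),interpolation=cv2.INTER_CUBIC)
cv2.imwrite('pics/r6.png',I)
```

```text
9.5333 [535.08471404 -67.2675573  231.2396775 ] [-0.21454129  0.02014123  0.69471977]
```

View pics/r6.png

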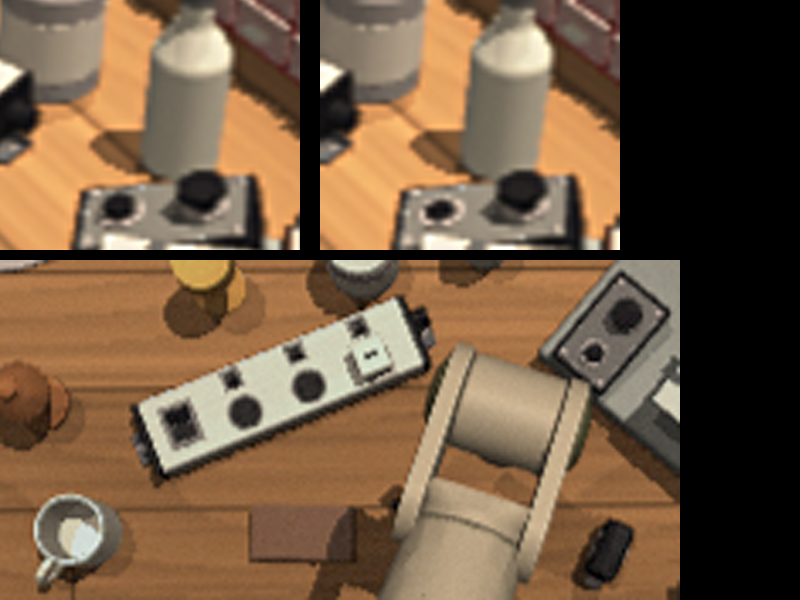

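Side by side, the start button (before at (119,206), now at (439,211)) sits lower with its collar showing. The mushroom and bystanders are unchanged, and the arm is clear.

```bash
python3 -c "
from h import *
print(ctrl.finish_job())"
```

```text
the job is handed in; nothing more can be done
None
```

I started everything in the order power, extraction, machine with shut fingers, and handed the job in at about 9.6 s of the 51 s allowed. The hand-in gave no verdict.

- **Main rocker:** I pushed it until the finger tip stopped at z ≈ 48.8 mm, level with the bar's top, at about 22 N. Later views from both cameras show its shading moved to the far half, as it should when on. I had no direct reading of its angle.
- **Handset start key:** I pressed it to about 25 N, well past the 4.4 N for full travel, then released it. A check after release showed the handset unmoved; I did not check separately that the key sprang back. At hand-in the arm hid the handset in the last top view.
- **Sander start button:** I pushed it to a hard stop at about 22 N. In the before/after pictures it sits visibly lower, with its collar showing.
- **Other things:** The mushroom stop looked untouched. The bystanders in the last views showed no displacement, but the mallet was outside the crop. The arm finished clear at z ≈ 231 mm with no contact force.

One reading disagreed: the sander button stopped about 3 mm lower than I expected, which is roughly within the camera and tip-shape error.

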